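# Slide the film-plate carrier home under the reader's leaf spring

## Task

Load the film plate: press down hard with a fingertip on the rubber pad of the flat carrier in the reader and, while pressing, slide it forward under the leaf spring until it is fully home against the end stop. Only touch and press, lift nothing, leave the bottle, carton and vial rack where they are, and finish with the hand off and the carrier staying home under the spring.

Things in the scene. Friction and masses are not known exactly. Their poses are not given: they have to be found in the camera images.
- reader: White and aluminium film-plate reader fixed to the bench, 140 mm wide, from -180 to +265 mm along its x; x = sliding direction, z up; origin at bench height in the middle of the sliding bed. Bed top 12 mm high, between side rails (inner faces 43 mm either side, tops 26 mm high). A cover 33 mm high closes it from -180 to -75 mm along x; a low head 42 mm high stands at +180 to +265 mm.
- bridge_top (a point): Middle of the top of the steel bridge bar across the reader, 12 mm wide along x, 85 mm in front of the reader's origin, 48 mm high. The leaf spring hangs from it towards +x. Between cover and bridge is a 154 mm long window, open above, where the pad is reached; the pad stays in it all the way.
- end_stop (a point): Middle of the face of the end stop, 155 mm in front of the reader's origin, 16 mm high; the carrier's front edge touches it when home.
- carrier: Loose flat grey plastic carrier, 240 x 83 x 8 mm, about 0.25 kg, on the reader's bed, white film plate on its front; origin at the centre of its underside, x as the reader's. Home = origin 35 mm in front of the reader's; it starts 77 to 93 mm short. Slides easily (friction about 0.2); the spring adds about 7 N of drag while it is lifted, then 4 N. Its ends are out of reach: only a finger pressing on the pad moves it.
- carrier_pad (a point): Centre of the top face of the carrier's ribbed black rubber pad, 44 mm (along x) x 56 mm, friction about 1; 13 mm in front of the carrier's origin, 21 mm above the bench. Pressing with 15 to 25 N is ample to drag the carrier along; a light touch slips.
- leaf_spring (a joint): Angle in rad of the bent steel leaf spring (40 mm wide, hinged at the bridge, its free heel 130 mm in front of the reader's origin). 0 = hanging down, carrier not under it; about 0.115 = lifted and pressing on top of the carrier. It presses with about 11 N.
- sample_bottle: White plastic bottle, diameter 52 mm, 120 mm high, bystander beside the reader; origin at the centre of its underside.
- carton: Small plain white carton with an orange band, 70 x 70 mm, 155 mm high, bystander beside the reader; origin at the centre of its underside.
- vial_rack: White rack 50 x 110 x 30 mm with four capped vials, 72 mm high in all, bystander beside the reader; origin at the centre of its underside.

How it is judged:
By the outcome, as a careful person would: the job done as asked, in the order asked, and still so for the second after the job is handed in, with the robot touching nothing.
It also fails if it takes over 48 s, if anything falls off the work surface, if the arm or the gripper's body presses on something with over 40 N, if the wrist force passes 120 N, or if a joint passes its speed limit or range.

## Robot

A 6-joint arm with a two-finger parallel gripper is mounted at the origin on the work surface. World frame = base frame: x ahead of the robot, y to its left, z up, the work surface at z = 0. Lengths are in mm, angles in rad, forces in N, time in s.
With the tool pointing down it reaches from about 275 to 1000 mm from the base axis. Payload 8.4 kg.
Tool frame: the origin (TCP) lies at the very end of the fingers, on their centre line; the grasp point (between the pads) lies r.hold_point_z behind it (r.hold_point_z is the distance from the TCP to the grasp point, in mm); x points along the fingers, z is the direction in which the jaws open and shut, and the axes are right-handed (so a half turn about x gives the same grasp; the last joint's range is limited). The gripper opens to 85 mm and grips with 20 to 120 N. Pads are 22 mm wide; open, the fingers measure 114 mm over their backs; the gripper's body (76 mm by 85 mm) begins 54 mm behind the grasp point. The pads swing forward as they close: fully open they stand 13 mm farther back than shut.
Start: joints at [1.193, 0.353, 1.633, -0, 1.155, -0.002], TCP at [229.384, 581.387, 231.281] pointing down, gripper open.
Joint ranges: [-2.63, 2.63], [-0.92, 2.1], [0.06, 2.66], [-1.3, 4.44], [0, 2.69], [-3.02, 3.02]. Speed limits (rad/s): [2.22, 2.22, 2.79, 3.14, 3.14, 3.14].

## Interface

Orientations are given as [roll, pitch, yaw] about the fixed x, y, z axes, in that order (R = Rz(yaw) Ry(pitch) Rx(roll)).
In Python, from rig import r gives the robot as it stands.
- The arm moves only by the tool jog_arm, never from a script. Its argument "series" is a list of rows, each a list of 7 numbers: the turn, a rotation vector about the tool's x, y, z in degrees, then the shift along the tool's x, y, z in cm, then the opening, from 0 (shut) to 1 (fully open). In form: [[wx, wy, wz, tx, ty, tz, fingers], ...]. A call has 1 to 20 rows; each row shifts and turns the commanded pose from where the row before left it, along the tool's axes as they then stand; what a row does not reach is not made up. A row lasts 1/10 s, in which the tool goes at most 50 mm and 8.59 degrees, less where a joint would pass 70% of its speed; a pose out of reach is approached as far as the arm can. A call with a gripper value outside its range is refused whole. The fingers move at their own pace and stop on an object; "force" is the grip in N (left out, the last holds). Time passes only in rows, so rows that do not move let the fingers close. It gives the time, the measured TCP pose, the force and the opening at its end, in the units of the state.
- r.sense(): the state, without advancing time (a new reading comes with each control period).
- r.grab_frame(name): name is "scene" or "top" or "wrist"; returns (picture, depth): 400x640x3 uint8, red, green, blue; 400x640 float32, mm along the optical axis (not along the pixel's ray), 0 where there is no reading.
- r.get_calibration(name): a dict with "mtx" (3x3 intrinsics, pixels), "dist" ([k1, k2, p1, p2, k3] as OpenCV has them; the pictures are not rectified), "position" and "rotation" of the camera in the world; the wrist camera has in their place "mount" (4x4, takes a point from camera to tool coordinates, whose origin is the TCP and whose axes are the tool frame's). Camera axes: x right, y down, z forward; pixel columns grow to the right and rows downward; lengths in mm; the calibration is good to about 2 mm. A picture is of the moment at which its call begins: read the wrist's pose just before it. get_calibration takes no time and is no camera call.
- r.sign_off(): hands the job in, once; it reports no verdict.
The state is a dict: "clock": time; "qpos": joint angles; "qvel": joint speeds; "joint_efforts": joint torques, N m; "eef_pos": TCP position; "tcp_rot": TCP orientation; "contact_force": force on the tool from outside, world axes, zero at the start; "wrist_torque": the same for the moment, N m; "opening": opening from 0.0 (shut) to 1.0 (fully open).
Only numpy, scipy, OpenCV 4.12 (cv2) and the standard library are available. Lean on these libraries where they do the work, as an engineer would, in place of code of your own. Each camera call takes 0.05 s, during which the arm holds its last target.

## Working session

There is one attempt and no reset: what is moved stays moved. The work goes in short steps, Python scripts to look and compute and a tool call to move; the robot and the scene stay as the last step left them, time stands still between calls to the robot, and variables do not carry over. Pictures are saved under pics/ and viewed, and the job is handed in when it is done.

Besides the shell and the picture viewer there is one more tool, called as name([rows], argument=value, ...), one row to a line, values as JSON. jog_arm: Moves the arm, as the interface text tells. Its arguments: {"type":"object","properties":{"series":{"type":"array"},"force":{"type":"number"}},"required":["series"]}

```bash
ls; mkdir -p pics; python3 - <<'E'
from rig import r
import cv2,numpy as np
print(r.sense(), r.hold_point_z)
for n in ["scene","top","wrist"]:
    p,d=r.grab_frame(n); cv2.imwrite(f"pics/{n}0.png",p[:,:,::-1]); np.save(f"pics/{n}0.npy",d)
    print(n,r.get_calibration(n))
E
```

```text
pics
{'clock': 0.0, 'qpos': array([ 1.19255671e+00,  3.53624715e-01,  1.63411350e+00, -1.38926671e-05,
        1.15516645e+00, -2.41544938e-03]), 'qvel': array([-1.62884125e-04,  1.58470564e-03,  2.24052519e-04, -1.14778630e-05,
        6.90260005e-04, -2.96039523e-04]), 'joint_efforts': array([ 1.27716172e-03, -6.05256128e+01, -3.42072451e+01, -8.21924050e-05,
        9.31377697e-03, -4.74003940e-06]), 'eef_pos': array([229.24608084, 580.95421719, 230.58512948]), 'tcp_rot': array([-3.13432668,  1.56948426, -1.93934891]), 'contact_force': array([-0.66563653, -0.28978927, -0.18185377]), 'wrist_torque': array([ 0.07174428, -0.02517347, -0.04101622]), 'opening': 0.9975845471143225} 18.700000000000003
scene {'mtx': array([[438.44244064,   0.        , 320.17597124],
       [  0.        , 438.44244064, 200.27190874],
       [  0.        ,   0.        ,   1.        ]]), 'dist': array([-0.09556091,  0.        ,  0.        ,  0.        ,  0.        ]), 'position': array([998.04516496, 755.10916816, 732.72459914]), 'rotation': array([-2.27215895, -0.00463407,  2.5966137 ])}
top {'mtx': array([
[... 257 characters left out ...]
40533,   88.2658931 , 1045.07140655]), 'rotation': array([-3.01423467, -0.01614979, -1.57470425])}
wrist {'mtx': array([[309.24813692,   0.        , 320.70915432],
       [  0.        , 309.24813692, 202.35061849],
       [  0.        ,   0.        ,   1.        ]]), 'dist': array([-0.05616605,  0.        ,  0.        ,  0.        ,  0.        ]), 'mount': array([[ 6.56042614e-05, -2.81517116e-01,  9.59556204e-01,
        -1.41177539e+02],
       [-5.92767616e-04, -9.59556049e-01, -2.81517030e-01,
         7.16926138e+01],
       [ 9.99999822e-01, -5.50325127e-04, -2.29825196e-04,
         9.01885059e-01],
       [ 0.00000000e+00,  0.00000000e+00,  0.00000000e+00,
         1.00000000e+00]])}
```

View pics/scene0.png

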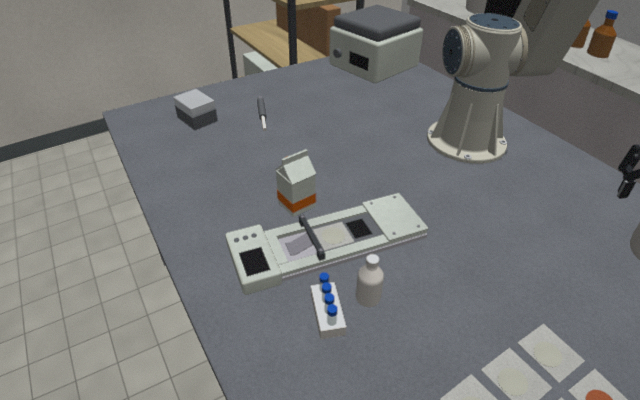

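View pics/top0.png

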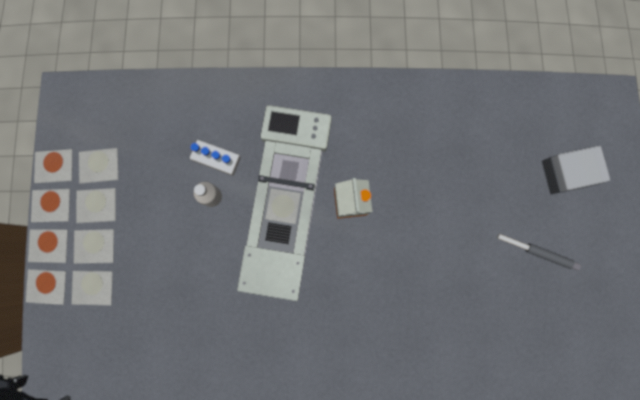

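View pics/wrist0.png

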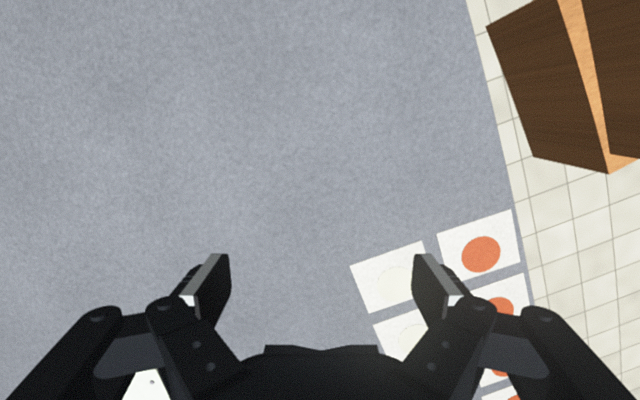

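The top view shows the cover at (272,275), the pad at (278,233), the bridge from (261,180) to (313,186), and the head at (296,127). The bottle is at (205,193), the rack at (214,157) and the carton at (352,198). Next I'll measure these in world coordinates.

```bash
cat > h.py <<'E'
from rig import r
import cv2,numpy as np
from scipy.spatial.transform import Rotation as Ro
def cam(n,st=None):
    c=r.get_calibration(n)
    if n=="wrist":
        T=np.eye(4);T[:3,:3]=Ro.from_euler('xyz',st['tcp_rot']).as_matrix();T[:3,3]=st['eef_pos']
        W=T@c['mount'];return c,W[:3,:3],W[:3,3]
    return c,Ro.from_euler('xyz',c['rotation']).as_matrix(),c['position']
def cast(n,px,z,st=None):
    c,R,p=cam(n,st)
    u=cv2.undistortPoints(np.array(px,float).reshape(-1,1,2),c['mtx'],c['dist']).reshape(-1,2)
    d=np.c_[u,np.ones(len(u))]@R.T
    return p+d*((z-p[2])/d[:,2])[:,None]
def proj(n,P,st=None):
    c,R,p=cam(n,st)
    q=(np.array(P,float).reshape(-1,3)-p)@R
    return cv2.projectPoints(q,np.zeros(3),np.zeros(3),c['mtx'],c['dist'])[0].reshape(-1,2)
E
python3 - <<'E'
from h import *
for n,box,z in [("top",(220,140,100,150),0),("scene",(240,210,180,80),0)]:
    im=cv2.imread(f"pics/{n}0.png");g=cv2.cvtColor(im,cv2.COLOR_BGR2GRAY)
    x,y,w,h=(230,95,110,215) if n=="top" else (220,185,215,110)
    m=np.zeros_like(g);m[y:y+h,x:x+w]=(g[y:y+h,x:x+w]<60)*255
    N,L,S,C=cv2.connectedComponentsWithStats(m)
    for i in range(1,N):
        if S[i,4]>60:
            print(n,S[i],C[i],[np.round(cast(n,C[i],z)[0],1) for z in (21,48,42)])
            cs=cv2.findContours((L==i).astype(np.uint8),0,2)[0][0]
            b=cv2.boxPoints(cv2.minAreaRect(cs));print(np.round(b,1).tolist())
    k=3
    cv2.imwrite(f"pics/{n}_crop.png",cv2.resize(im[y:y+h,x:x+w],None,fx=k if n=='scene' else 2.7,fy=k if n=='scene' else 2.7,interpolation=2))
E
```

```text
top [270 113  28  20 434] [283.44239631 122.70967742] [array([797.9, 155.5,  21. ]), array([789.6, 153.7,  48. ]), array([791.5, 154.1,  42. ])]
[[269.3999938964844, 128.89999389648438], [272.1000061035156, 112.4000015258789], [297.6000061035156, 116.5999984741211], [294.79998779296875, 133.10000610351562]]
top [267 224  23  19 354] [278.03389831 232.8220339 ] [array([531. , 166.3,  21. ]), array([529.9, 164.2,  48. ]), array([530.1, 164.7,  42. ])]
[[266.0, 239.1999969482422], [268.70001220703125, 222.89999389648438], [289.8999938964844, 226.5], [287.20001220703125, 242.6999969482422]]
scene [346 219  26  19 286] [358.42657343 228.13286713] [array([533.9, 168.8,  21. ]), array([551.5, 191. ,  48. ]), array([547.6, 186.1,  42. ])]
[[345.79998779296875, 223.10000610351562], [359.70001220703125, 214.5], [371.20001220703125, 232.89999389648438], [357.29998779296875, 241.5]]
scene [240 248  29  28 515] [253.78252427 261.16699029] [array([787.7, 137.1,  21. ]), array([795.7, 160.6,  48. ]), array([793.9, 155.4,  42. ])]
[[239.39999389648438, 253.1999969482422], [261.0, 246.0], [268.5, 268.5], [246.89999389648438, 275.70001220703125]]
```

View pics/top_crop.png

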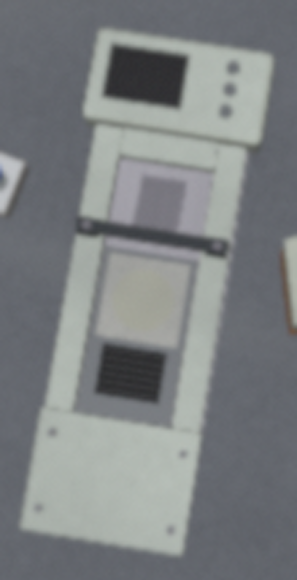

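View pics/scene_crop.png

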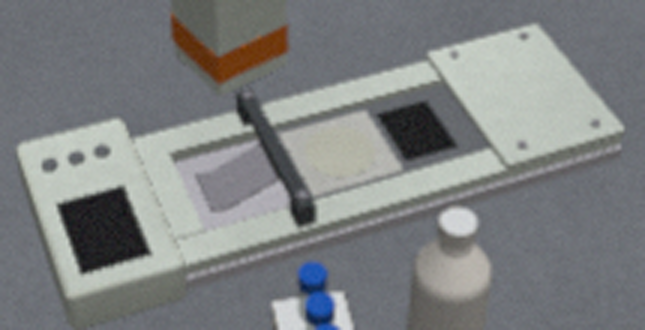

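```bash
python3 - <<'E'
from h import *
def c(pts,z): 
    return cast("top",[(x/2.7+230-.3,y/2.7+95-.3) for x,y in pts],z)
cov=c([(43,407),(201,430),(184,554),(20,527)],33); loc=[(-75,70),(-75,-70),(-180,-70),(-180,70)]
hd=c([(97,28),(274,52),(262,145),(83,118)],42); loch=[(265,70),(265,-70),(180,-70),(180,70)]
br=c([(78,225),(228,247)],48); pad=c([(104,345),(167,353),(159,403),(95,394)],21)
print(np.round(cov,0).tolist(),np.round(hd,0).tolist(),np.round(br,0).tolist(),br.mean(0))
W=np.r_[cov,hd][:,:2];Lc=np.array(loc+loch,float)
def kab(W,Lc):
    a=W-W.mean(0);b=Lc-Lc.mean(0)
    th=np.arctan2((b[:,0]*a[:,1]-b[:,1]*a[:,0]).sum(),(b*a).sum())
    R=np.array([[np.cos(th),-np.sin(th)],[np.sin(th),np.cos(th)]]);t=W.mean(0)-R@Lc.mean(0);return th,R,t
th,R,t=kab(W,Lc)
print("yaw",th,np.degrees(th),"org",t);print(np.round((W-t)@R-Lc,1).tolist())
print("bridge loc",((br[:,:2]-t)@R).round(1).tolist())
p=np.array([531,166.3]);print("pad loc top",(p-t)@R,"scene",(np.array([533.9,168.8])-t)@R, ((pad[:,:2]-t)@R).round(1).tolist())
print("home pad",t+R@[48,0])
for nm,px,z in [("bottle",(203,189),120),("cartoncenter",(352,198),155)]:
    q=cast("top",[px],z)[0];print(nm,q.round(0),((q[:2]-t)@R).round(0))
E
```

```text
[[501.0, 240.0, 33.0], [482.0, 105.0, 33.0], [377.0, 119.0, 33.0], [400.0, 259.0, 33.0]] [[835.0, 197.0, 42.0], [813.0, 40.0, 42.0], [729.0, 51.0, 42.0], [753.0, 208.0, 42.0]] [[657.0, 210.0, 48.0], [638.0, 81.0, 48.0]] [647.20326392 145.89724282  48.        ]
yaw -0.16076484424934553 -9.211147069565522 org [564.37944078 160.12619683]
[[0.0, -0.9], [2.2, 2.2], [1.6, -0.3], [1.7, 0.9], [-3.4, 10.0], [-0.2, -8.6], [-0.5, -11.0], [-1.4, 7.7]]
bridge loc [[83.3, 64.4], [84.8, -66.0]]
pad loc top [-33.93727825   0.75103778] scene [-31.47485643   3.68301301] [[-13.6, 27.6], [-11.8, -27.7], [-55.7, -28.0], [-56.8, 28.2]]
home pad [611.76048755 152.44268155]
bottle [621. 321. 120.] [ 30. 168.]
cartoncenter [596.   4. 155.] [  57. -149.]
```

```bash
python3 - <<'E'
from h import *
s=r.sense();R=Ro.from_euler('xyz',s['tcp_rot']).as_matrix();print(R.round(3))
th=-0.161;c=np.array([np.cos(th),np.sin(th),0]);y=np.array([-np.sin(th),np.cos(th),0])
x=np.array([0,0,-1.])
for sg in (1,-1):
    z=sg*y;Rt=np.c_[x,np.cross(z,x),z]
    print(sg,np.degrees(Ro.from_matrix(R.T@Rt).as_rotvec()))
tgt=np.array([564.4,160.1])+(-40)*c[:2];print(tgt)
print("shift tool",R.T@np.array([*(tgt-s['eef_pos'][:2]),0]))
E
```

```text
[[-0.    -0.93   0.367]
 [-0.001  0.367  0.93 ]
 [-1.     0.    -0.001]]
1 [-1.23052811e+01 -6.20803477e-02 -7.18982178e-03]
-1 [ 1.67694694e+02 -1.05623048e-02  9.11999730e-02]
[524.91730114 166.51221416]
shift tool [ 2.97983187e-01 -4.27175294e+02 -2.77107732e+02]
```

jog_arm([
  [-6.15,0,0,0,0,0,0],
  [-6.15,0,0,0,0,0,0],
  [0,0,0,0,-2,-2,0],
  [0,0,0,0,-2,-2,0],
  [0,0,0,0,-2,-2,0],
  [0,0,0,0,-2,-2,0],
  [0,0,0,0,-2,-2,0],
  [0,0,0,0,-2,-2,0],
  [0,0,0,0,-2,-2,0],
  [0,0,0,0,-2,-2,0],
  [0,0,0,0,-2,-2,0],
  [0,0,0,0,-2,-2,0],
  [0,0,0,0,-2,-2,0],
  [0,0,0,0,-2,-2,0],
  [0,0,0,0,-2,-2,0],
  [0,0,0,0,-2,-2,0],
  [0,0,0,0,-2,-2,0],
  [0,0,0,0,-2,-2,0],
  [0,0,0,0,-2,-2,0],
  [0,0,0,0,-1.8,-2.2,0],
], force=40)

```text
clock: 2.15
eef_pos: [525.3, 165.6, 231.1]
tcp_rot: [1.935, 1.571, -2.938]
contact_force: [1.4, 0.4, -0.3]
opening: 0.002
```

jog_arm([
  [0,0,0,0,0,0,0],
  [0,0,0,0,0,0,0],
  [0,0,0,0,0,0,0],
])

```text
clock: 2.45
eef_pos: [524.2, 167.2, 231.1]
tcp_rot: [1.428, 1.57, 2.838]
contact_force: [-0.4, -0.2, 0.8]
opening: -0.0
```

```bash
cat > chk.py <<'E'
from h import *
import sys
th=-0.161;O=np.array([564.4,160.1]);A=np.array([[np.cos(th),-np.sin(th)],[np.sin(th),np.cos(th)]])
s=r.sense();R=Ro.from_euler('xyz',s['tcp_rot']).as_matrix()
print("t",s['clock'],"loc",((s['eef_pos'][:2]-O)@A).round(1),"z",s['eef_pos'][2].round(1),"F loc",(s['contact_force'][:2]@A).round(1),s['contact_force'][2].round(1),"M",s['wrist_torque'].round(2),"q",s['qpos'].round(2),"op",s['opening'])
Rt=np.c_[[0,0,-1],[-A[0,0],-A[1,0],0],[A[0,1],A[1,1],0]]
print("rot err tool deg",np.degrees(Ro.from_matrix(R.T@Rt).as_rotvec()).round(2))
for n in sys.argv[2:]:
    p,d=r.grab_frame(n);cv2.imwrite(f"pics/{n}{sys.argv[1]}.png",p[:,:,::-1])
E
python3 chk.py 1 wrist
```

```text
t 2.45 loc [-40.8   0.5] z 231.1 F loc [-0.3 -0.3] 0.8 M [-0.03 -0.   -0.03] q [ 0.31  0.24  1.79  0.    1.11 -1.1 ] op -4.235087038496125e-05
rot err tool deg [ 0.    0.   -0.03]
```

View pics/wrist1.png

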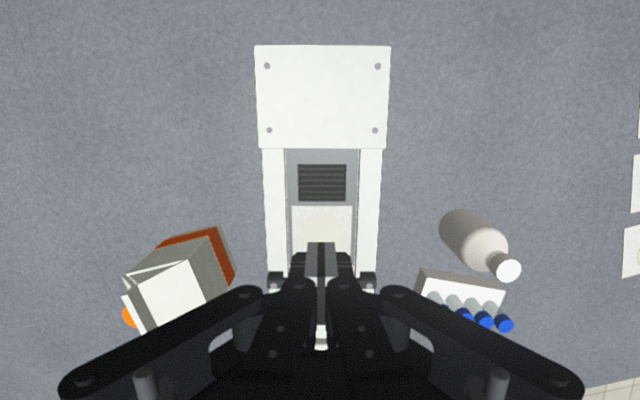

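```bash
python3 - <<'E'
from h import *
th=-0.161;O=np.array([564.4,160.1]);A=np.array([[np.cos(th),-np.sin(th)],[np.sin(th),np.cos(th)]])
s=r.sense()
L=lambda px,z:((cast("wrist",px,z,s)[:,:2]-O)@A).round(1).tolist()
print("pad corners",L([(298,165),(346,165),(346,201),(298,201)],21))
print("cover front",L([(262,149),(383,149)],33),"rear",L([(254,45),(391,45)],33))
print("carton base", L([(236,280),(215,226)],0),L([(240,283)],0),"top",L([(123,283),(208,237)],120),"bottle cap",L([(508,270)],120),"rack",L([(425,271),(506,290)],30))
E
```

```text
pad corners [[-54.0, -24.4], [-54.0, 30.5], [-11.1, 31.5], [-11.1, -25.3]]
cover front [[-73.7, -62.6], [-73.7, 69.6]] rear [[-178.7, -65.9], [-178.7, 72.6]]
carton base [[107.3, -114.2], [28.6, -135.1]] [[111.9, -109.0]] top [[41.4, -186.3], [-6.4, -98.4]] bottle cap [[27.4, 176.3]] rack [[77.1, 131.5], [106.2, 241.5]]
```

jog_arm([
  [0,0,0,1.0,-0.4,0.2,0],
  [0,0,0,2,0,0,0],
  [0,0,0,2.5,0,0,0],
  [0,0,0,2.5,0,0,0],
  [0,0,0,2.5,0,0,0],
  [0,0,0,2.5,0,0,0],
  [0,0,0,2,0,0,0],
  [0,0,0,2,0,0,0],
  [0,0,0,1.5,0,0,0],
  [0,0,0,1,0,0,0],
  [0,0,0,0,0,0,0],
  [0,0,0,0,0,0,0],
  [0,0,0,0,0,0,0],
])

```text
clock: 3.8
eef_pos: [529.6, 168.2, 37.1]
tcp_rot: [-1.085, 1.569, 0.325]
contact_force: [0.4, -0.4, -0.4]
opening: 0.002
```

```bash
python3 chk.py 2 wrist scene
```

```text
t 3.8 loc [-35.6   2.4] z 37.1 F loc [ 0.5 -0.3] -0.4 M [ 0.03 -0.06  0.01] q [ 0.3   0.51  1.92  0.    0.71 -1.1 ] op 0.001954936994958521
rot err tool deg [-0.01  0.04  0.07]
```

View pics/wrist2.png

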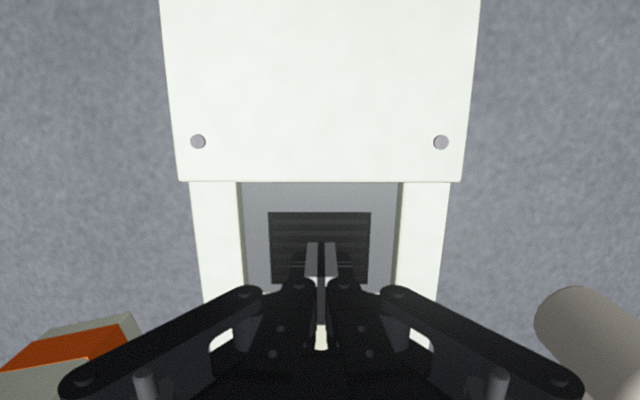

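View pics/scene2.png

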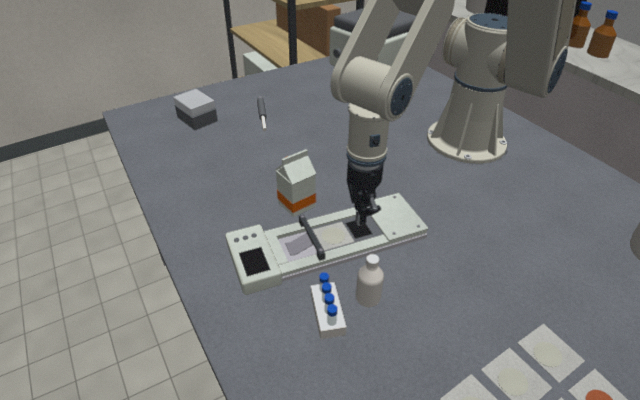

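The closed fingertips, around (320,245) in the wrist view, sit above the pad's front half and centred between the rails. Now I'll descend gently to contact, about 15 mm further.

jog_arm([
  [0,0,0,0.5,0,0,0],
  [0,0,0,0.5,0,0,0],
  [0,0,0,0.3,0,0,0],
  [0,0,0,0.2,0,0,0],
  [0,0,0,0.1,0,0,0],
  [0,0,0,0,0,0,0],
  [0,0,0,0,0,0,0],
])

```text
clock: 4.6
eef_pos: [529.5, 168.2, 21.1]
tcp_rot: [-1.09, 1.57, 0.32]
contact_force: [-1.7, -1.4, 11.1]
opening: 0.0
```

jog_arm([
  [0,0,0,0.03,0,0,0],
  [0,0,0,0,0,0,0],
  [0,0,0,0,0,0,0],
])

```text
clock: 4.9
eef_pos: [529.6, 168.2, 21.1]
tcp_rot: [-1.102, 1.57, 0.308]
contact_force: [-3.2, -1.4, 13.9]
opening: -0.001
```

jog_arm([
  [0,0,0,0.05,0,0,0],
  [0,0,0,0.04,0,0,0],
  [0,0,0,0,0,0,0],
  [0,0,0,0,0,0,0],
])

```text
clock: 5.3
eef_pos: [530.1, 168.3, 21.0]
tcp_rot: [-1.112, 1.568, 0.298]
contact_force: [-4.3, -1.4, 23.8]
opening: 0.002
```

Pressing with about 24 N. I'll slide forward in small steps.

jog_arm([
  [0,0,0,0,-0.2,0,0],
  [0,0,0,0,-0.3,0,0],
  [0,0,0,0,-0.3,0,0],
  [0,0,0,0,-0.3,0,0],
  [0,0,0,0,-0.3,0,0],
  [0,0,0,0,-0.3,0,0],
  [0,0,0,0,-0.3,0,0],
])

```text
clock: 6.0
eef_pos: [550.1, 165.4, 21.0]
tcp_rot: [-0.989, 1.568, 0.421]
contact_force: [-3.6, 0.9, 22.6]
opening: -0.003
```

```bash
python3 chk.py 3 wrist
```

```text
t 6.0 loc [-15.    2.9] z 21.0 F loc [-3.7  0.3] 22.6 M [ 0.17  0.69 -0.05] q [ 0.29  0.55  1.88  0.    0.7  -1.12] op -0.0029625393567598622
rot err tool deg [-0.02  0.08  0.13]
```

View pics/wrist3.png

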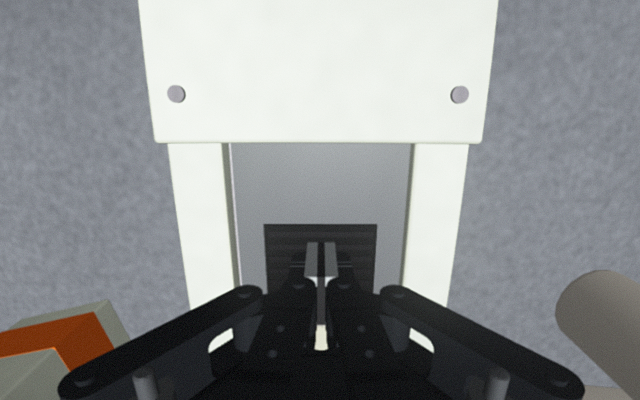

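jog_arm([
  [0,0,0,0.01,-0.3,0,0],
  [0,0,0,0,-0.3,0,0],
  [0,0,0,0,-0.3,0,0],
  [0,0,0,0,-0.3,0,0],
  [0,0,0,0,-0.3,0,0],
  [0,0,0,0,-0.3,0,0],
  [0,0,0,0,-0.3,0,0],
  [0,0,0,0,-0.3,0,0],
  [0,0,0,0,-0.3,0,0],
  [0,0,0,0,-0.3,0,0],
])

```text
clock: 7.05
eef_pos: [577.7, 160.6, 21.0]
tcp_rot: [1.268, 1.569, 2.678]
contact_force: [-11.9, 3.4, 28.4]
opening: 0.006
```

```bash
python3 chk.py 4 wrist
```

```text
t 7.05 loc [13.   2.6] z 21.0 F loc [-12.3   1.5] 28.4 M [0.39 2.   0.04] q [ 0.27  0.58  1.83  0.    0.74 -1.14] op 0.005554894663487444
rot err tool deg [-0.03  0.03 -0.09]
```

jog_arm([
  [0,0,0,0,-0.3,0,0],
  [0,0,0,0,-0.3,0,0],
  [0,0,0,0,-0.3,0,0],
  [0,0,0,0,-0.3,0,0],
  [0,0,0,0,-0.3,0,0],
])

```text
clock: 7.6
eef_pos: [593.3, 158.2, 21.0]
tcp_rot: [-0.143, 1.57, 1.266]
contact_force: [-7.9, 0.8, 24.2]
opening: 0.003
```

```bash
python3 chk.py 5 wrist scene
```

```text
t 7.6 loc [28.8  2.7] z 21.0 F loc [-8.  -0.5] 24.2 M [ 0.21  1.41 -0.  ] q [ 0.26  0.6   1.79  0.    0.75 -1.15] op 0.003106396009848397
rot err tool deg [-0.01  0.05  0.01]
```

View pics/wrist5.png

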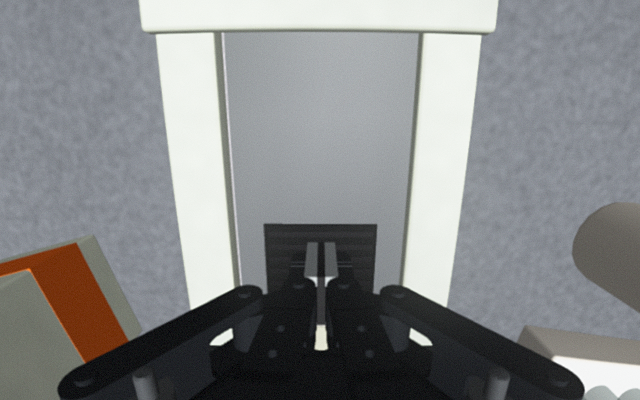

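View pics/scene5.png

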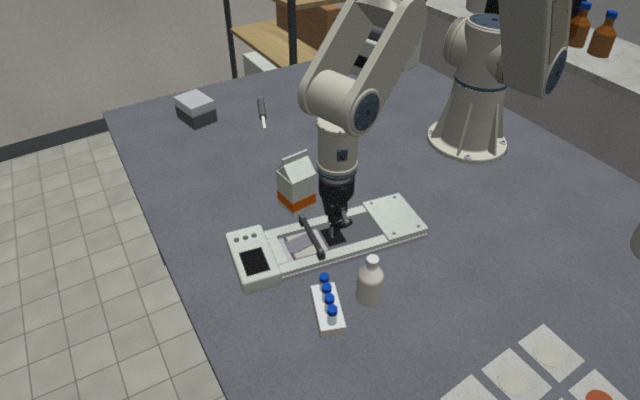

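jog_arm([
  [0,0,0,0,-0.3,0,0],
  [0,0,0,0,-0.3,0,0],
  [0,0,0,0,-0.3,0,0],
  [0,0,0,0,-0.2,0,0],
  [0,0,0,0,-0.2,0,0],
  [0,0,0,0,0,0,0],
])

```text
clock: 8.3
eef_pos: [606.5, 156.0, 21.0]
tcp_rot: [-0.69, 1.57, 0.72]
contact_force: [-6.3, 1.0, 22.3]
opening: -0.002
```

```bash
python3 chk.py 6
```

```text
t 8.3 loc [42.2  2.7] z 21.0 F loc [-6.3 -0. ] 22.3 M [ 0.09  1.14 -0.06] q [ 0.25  0.61  1.77  0.    0.77 -1.16] op -0.0021271899715406923
rot err tool deg [-0.02  0.05  0.05]
```

jog_arm([
  [0,0,0,0.02,-0.1,0,0],
  [0,0,0,0,-0.1,0,0],
  [0,0,0,0,-0.1,0,0],
  [0,0,0,0,0,0,0],
])

```text
clock: 8.7
eef_pos: [609.3, 155.6, 21.0]
tcp_rot: [-0.54, 1.57, 0.87]
contact_force: [-6.1, 1.0, 24.8]
opening: -0.001
```

jog_arm([
  [0,0,0,0,-0.1,0,0],
  [0,0,0,0,-0.1,0,0],
  [0,0,0,0,0,0,0],
])

```text
clock: 9.0
eef_pos: [609.7, 155.5, 21.0]
tcp_rot: [1.378, 1.568, 2.787]
contact_force: [-13.3, 2.1, 29.3]
opening: 0.001
```

```bash
python3 chk.py 7
```

```text
t 9.0 loc [45.5  2.7] z 21.0 F loc [-13.4  -0.1] 29.3 M [0.55 2.31 0.02] q [ 0.25  0.61  1.76  0.    0.77 -1.16] op 0.001259535935111982
rot err tool deg [-0.03  0.03 -0.14]
```

Movement has stalled with force rising, which suggests the end stop. One more push will confirm it.

jog_arm([
  [0,0,0,0,-0.1,0,0],
  [0,0,0,0,0,0,0],
  [0,0,0,0,0,0,0],
])

```text
clock: 9.3
eef_pos: [609.8, 155.5, 21.0]
tcp_rot: [1.508, 1.567, 2.918]
contact_force: [-16.8, 2.9, 32.2]
opening: -0.001
```

```bash
python3 chk.py 8 wrist
```

```text
t 9.3 loc [45.5  2.7] z 21.0 F loc [-17.1   0.2] 32.2 M [0.69 2.84 0.02] q [ 0.25  0.61  1.75  0.    0.78 -1.16] op -0.0009151707810871444
rot err tool deg [-0.04  0.01 -0.23]
```

View pics/wrist8.png

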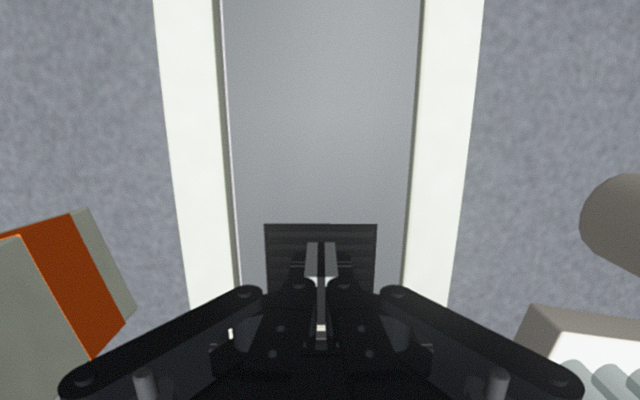

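It is hard against the stop: no movement, forward force up to 17 N, and the pad has not slipped under the finger. I'll lift straight up, keeping a little forward preload so the carrier isn't dragged back.

jog_arm([
  [0,0,0,0,0.08,0,0],
  [0,0,0,-0.1,0,0,0],
  [0,0,0,-0.2,0,0,0],
  [0,0,0,-0.5,0,0,0],
  [0,0,0,-1,0,0,0],
  [0,0,0,-2,0,0,0],
  [0,0,0,-2.5,0,0,0],
  [0,0,0,-2.5,0,0,0],
  [0,0,0,-2.5,0,0,0],
  [0,0,0,-2.5,0,0,0],
  [0,0,0,-2.5,0,0,0],
  [0,0,0,-2.5,0,0,0],
  [0,0,0,-2.5,1,0,0],
  [0,0,0,0,3,0,0],
  [0,0,0,0,4,0,0],
  [0,0,0,0,4,0,0],
  [0,0,0,0,4,0,0],
  [0,0,0,0,4,0,0],
  [0,0,0,0,2,0,0],
  [0,0,0,0,0,0,0],
])

```text
clock: 11.35
eef_pos: [391.7, 189.9, 232.3]
tcp_rot: [1.517, 1.571, 2.928]
contact_force: [0.9, 0.0, 0.1]
opening: 0.001
```

```bash
python3 chk.py 9 wrist top scene; python3 - <<'E'
import cv2
im=cv2.imread("pics/top9.png");cv2.imwrite("pics/top9c.png",cv2.resize(im[95:310,230:340],None,fx=2.7,fy=2.7,interpolation=2))
im=cv2.imread("pics/scene9.png");cv2.imwrite("pics/scene9c.png",cv2.resize(im[185:295,220:435],None,fx=3,fy=3,interpolation=2))
E
```

```text
t 11.35 loc [-175.2    1.7] z 232.3 F loc [0.9 0.1] 0.1 M [ 0.02 -0.01  0.05] q [ 0.45  0.05  2.02  0.    1.08 -0.96] op 0.0006043253429772016
rot err tool deg [ 0.07  0.   -0.02]
```

View pics/top9c.png

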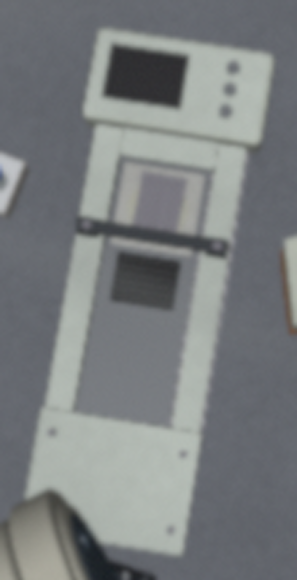

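View pics/scene9c.png

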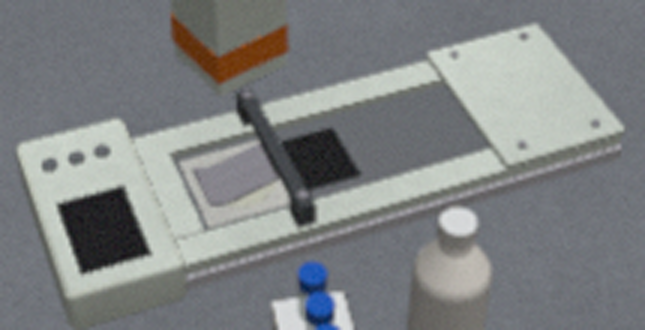

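View pics/wrist9.png

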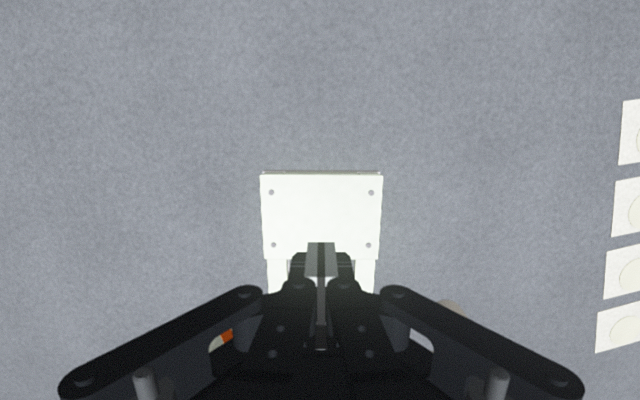

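```bash
python3 - <<'E'
from h import *
th=-0.161;O=np.array([564.4,160.1]);A=np.array([[np.cos(th),-np.sin(th)],[np.sin(th),np.cos(th)]])
for z,pts in ((21,[(173,310),(109,301)]),(20,[(122,158),(210,171)])):
  print(((cast("top",[(x/2.7+230-.3,y/2.7+95-.3) for x,y in pts],z)[:,:2]-O)@A).round(1).tolist())
a=cv2.imread("pics/scene0.png").astype(int);b=cv2.imread("pics/scene9.png").astype(int)
d=np.abs(a-b).max(2)
for nm,(x,y,w,h) in dict(bottle=(352,250,36,60),rack=(305,270,45,70),carton=(270,145,50,68)).items(): print(nm,d[y:y+h,x:x+w].mean().round(1),np.percentile(d[y:y+h,x:x+w],99))
E
```

```text
[[26.2, -26.8], [25.1, 29.9]]
[[153.3, 40.5], [154.1, -38.9]]
bottle 4.7 10.0
rack 5.1 12.0
carton 4.9 12.0
```

```bash
python3 -c "
from rig import r
print(r.sign_off())"
```

```text
the job is handed in; nothing more can be done
None
```

The film plate is loaded: the carrier sits home under the leaf spring, the hand is off it, and I handed the job in at 11.5 s of the allowed 48 s.

**What I did:** I pressed the closed fingertips on the rubber pad with about 24 N and slid the carrier about 81 mm forward under the spring. I kept pushing until it stopped moving against the end stop, where the forward force rose to 17 N. Then I lifted straight up and moved clear.

**Last checks:**
- **Carrier position:** The top camera puts the pad centre about 47.6 mm in front of the reader's origin (48 is home). The plate's visible front edge is at about 154 mm, with the stop at 155.
- **Spring:** Forward drag rose to 12 N and then settled to about 6–8 N as the carrier went under the spring. I did not measure the spring angle itself. In the pictures the plate lies under it.
- **Bystanders:** The bottle, carton and rack look unchanged between the first and last scene images.
- **Hand:** The force on the tool reads about zero.

**Shortfalls and disagreements:**
- The downward force rose to 32 N at the stop, above the 15–25 N you described as ample but under the 40 N limit.
- The cameras disagreed by 2–3 mm on the reader's sideways position, which did not affect the push.

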